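# Line up the cross-bars of a rice-paper rack for riveting

### The job

Get the drying-rack frame ready for riveting: first set the stop of the jig, by sliding the locating dowel's tip along the bright stop track until it drops into its unmarked hole and pushing it fully home. Then drive a taper pin through every cross-bar that is there, through the tie bar and into the rail under it, until its collar sits on the bar, so that the holes are pulled into line; a cross-bar that has been knocked away from its hole goes back there first, lifted by its lug. Leave the dowel and pins standing in place and do not disturb the other things on the bench.

Things in the scene. Friction and masses are not known exactly. Their poses are not given: they have to be found in the camera images.
- jig: fixed dark steel jig; origin on the bench under the middle of its row of pin holes; x from front to rear rail, y along the rails, z up. Front rail 60 (x) x 350 (y) x 70 mm high, centred there, with vertical 23 mm through holes 1 to 4 at x = 0, y = -135, -45, +45, +135 mm. Rear rail x = 75 to 135 mm, 78 mm high. End fences at y = +-171, 87 mm high
- tie: loose flat aluminium tie bar, 320 (its y) x 46 x 8 mm, about 250 g, lying along the front rail under the cross-bars; origin at its centre, on its underside; four 23 mm through holes at x = 0, y = -135, -45, +45, +135 mm. At the start its holes are up to 6 mm out of line with those of the rail; it slides easily
- stop_track (a point): middle of the jig's stop track, on its bright steel surface (60 mm above the bench; 140 mm along x between two dark end caps 4 mm higher; 56 mm wide along y); axes as the jig's. One unmarked blind hole, 21 mm diameter, 32 mm deep, lies on the track's centre line (x direction through this point), up to 30 mm either side of this point
- bar1_lug (a point): grip point on the upright lug of cross-bar 1: 22 mm above the bar's top face, 10 mm under the lug's top (lug 32 (x) x 10 (y) x 32 mm tall, at mid bar). Loose flat aluminium bar 150 (its x) x 44 (its y) x 8 mm, about 140 g, slides easily; lies along the jig's x on the tie bar at hole 1 and on the rear rail, underside 78 mm above the bench. Three or four of the four bars are there
- bar1_hole (a point): centre of the one hole (23 mm, through) of cross-bar 1, on its top face, 22 mm from its near end: 53 mm to the -x side of the lug's point and 22 mm below it. It starts 2 to 7 mm out of line with rail hole 1
- bar2_lug (a point): grip point on the upright lug of cross-bar 2: 22 mm above the bar's top face, 10 mm under the lug's top (lug 32 (x) x 10 (y) x 32 mm tall, at mid bar). Loose flat aluminium bar 150 (its x) x 44 (its y) x 8 mm, about 140 g, slides easily; lies along the jig's x on the tie bar at hole 2 and on the rear rail, underside 78 mm above the bench. Three or four of the four bars are there
- bar2_hole (a point): centre of the one hole (23 mm, through) of cross-bar 2, on its top face, 22 mm from its near end: 53 mm to the -x side of the lug's point and 22 mm below it. It starts 2 to 7 mm out of line with rail hole 2
- bar3_lug (a point): grip point on the upright lug of cross-bar 3: 22 mm above the bar's top face, 10 mm under the lug's top (lug 32 (x) x 10 (y) x 32 mm tall, at mid bar). Loose flat aluminium bar 150 (its x) x 44 (its y) x 8 mm, about 140 g, slides easily; lies along the jig's x on the tie bar at hole 3 and on the rear rail, underside 78 mm above the bench. Three or four of the four bars are there
- bar3_hole (a point): centre of the one hole (23 mm, through) of cross-bar 3, on its top face, 22 mm from its near end: 53 mm to the -x side of the lug's point and 22 mm below it. It starts 2 to 7 mm out of line with rail hole 3
- bar4_lug (a point): grip point on the upright lug of cross-bar 4: 22 mm above the bar's top face, 10 mm under the lug's top (lug 32 (x) x 10 (y) x 32 mm tall, at mid bar). Loose flat aluminium bar 150 (its x) x 44 (its y) x 8 mm, about 140 g, slides easily; lies along the jig's x on the tie bar at hole 4 and on the rear rail, underside 78 mm above the bench. Three or four of the four bars are there
- bar4_hole (a point): centre of the one hole (23 mm, through) of cross-bar 4, on its top face, 22 mm from its near end: 53 mm to the -x side of the lug's point and 22 mm below it. It starts 2 to 7 mm out of line with rail hole 4
- pin1_grip (a point): centre of the round steel head (22 mm diameter, 40 tall) of taper pin 1; z up. Collar (30 mm diameter) with its underside 26 mm lower; below it 27 mm of 21 mm shank, then 45 mm of taper to an 8 mm tip, 98 mm under this point. 160 g; the pins are alike. Starts upright in a fixed wooden rack 80 mm high, collar on its top: 5 holes in a row, 55 mm apart along the pin's x
- pin2_grip (a point): centre of the round steel head (22 mm diameter, 40 tall) of taper pin 2; z up. Collar (30 mm diameter) with its underside 26 mm lower; below it 27 mm of 21 mm shank, then 45 mm of taper to an 8 mm tip, 98 mm under this point. 160 g; the pins are alike. Starts upright in a fixed wooden rack 80 mm high, collar on its top: 5 holes in a row, 55 mm apart along the pin's x
- pin3_grip (a point): centre of the round steel head (22 mm diameter, 40 tall) of taper pin 3; z up. Collar (30 mm diameter) with its underside 26 mm lower; below it 27 mm of 21 mm shank, then 45 mm of taper to an 8 mm tip, 98 mm under this point. 160 g; the pins are alike. Starts upright in a fixed wooden rack 80 mm high, collar on its top: 5 holes in a row, 55 mm apart along the pin's x
- pin4_grip (a point): centre of the round steel head (22 mm diameter, 40 tall) of taper pin 4; z up. Collar (30 mm diameter) with its underside 26 mm lower; below it 27 mm of 21 mm shank, then 45 mm of taper to an 8 mm tip, 98 mm under this point. 160 g; the pins are alike. Starts upright in a fixed wooden rack 80 mm high, collar on its top: 5 holes in a row, 55 mm apart along the pin's x
- dowel_grip (a point): centre of the square steel head (22 x 22, 40 mm tall, sides along its x, y) of the locating dowel; z up. Collar (30 mm diameter) with its underside 26 mm lower; 18 mm shank, its last 8 mm chamfered to a 10 mm flat tip 86 mm under this point. 150 g. Starts in the rack with the pins, in any place. Home in the blind hole, the collar stands 28 mm clear of the track
- mallet: bystander: hammer lying on the bench; stays where it is
- bowl: bystander: aluminium bowl, 120 mm across, 55 mm tall; stays where it is
- jar: bystander: glass jar, 64 mm across, 100 mm tall; stays where it is
- mug: bystander: blue mug, 76 mm across, 85 mm tall; stays where it is
- spanner: bystander: spanner lying on the bench; stays where it is
- brush: bystander: brush lying on the bench; stays where it is
Mind the look-alikes: they are no part of the job. What is shaped like the part that bears pin2_grip but purple is not meant.

How it is judged (in metres and radians):
On the way, in this order (a step that is already met when the one before it is completed fails the run):
1. the dowel is fully home in the blind hole of the stop track (z of dowel_grip in the frame of stop_track between 0.048 and 0.0575 m and angle between dowel_grip's own z axis and vertical below 0.12 rad and horizontal distance between dowel_grip and stop_track below 0.037 m and y of dowel_grip in the frame of stop_track between -0.006 and 0.006 m), for 0.2 s.
2. after that, every cross-bar present is in line with the rail holes and has a taper pin fully home in it (x of tie in the frame of jig between -0.003 and 0.003 m and y of tie in the frame of jig between -0.003 and 0.003 m and angle between the y axis of tie and the y axis of jig, either way round below 0.02 rad and x of bar1_hole in the frame of jig between -0.003 and 0.003 m and y of bar1_hole in the frame of jig between -0.138 and -0.132 m and ((horizontal distance between pin1_grip and bar1_hole below 0.005 m and z of pin1_grip in the frame of bar1_hole below 0.03 m) or (horizontal distance between pin2_grip and bar1_hole below 0.005 m and z of pin2_grip in the frame of bar1_hole below 0.03 m) or (horizontal distance between pin3_grip and bar1_hole below 0.005 m and z of pin3_grip in the frame of bar1_hole below 0.03 m) or (horizontal distance between pin4_grip and bar1_hole below 0.005 m and z of pin4_grip in the frame of bar1_hole below 0.03 m)) and x of bar2_hole in the frame of jig between -0.003 and 0.003 m and y of bar2_hole in the frame of jig between -0.048 and -0.042 m and ((horizontal distance between pin1_grip and bar2_hole below 0.005 m and z of pin1_grip in the frame of bar2_hole below 0.03 m) or (horizontal distance between pin2_grip and bar2_hole below 0.005 m and z of pin2_grip in the frame of bar2_hole below 0.03 m) or (horizontal distance between pin3_grip and bar2_hole below 0.005 m and z of pin3_grip in the frame of bar2_hole below 0.03 m) or (horizontal distance between pin4_grip and bar2_hole below 0.005 m and z of pin4_grip in the frame of bar2_hole below 0.03 m)) and x of bar3_hole in the frame of jig between -0.003 and 0.003 m and y of bar3_hole in the frame of jig between 0.042 and 0.048 m and ((horizontal distance between pin1_grip and bar3_hole below 0.005 m and z of pin1_grip in the frame of bar3_hole below 0.03 m) or (horizontal distance between pin2_grip and bar3_hole below 0.005 m and z of pin2_grip in the frame of bar3_hole below 0.03 m) or (horizontal distance between pin3_grip and bar3_hole below 0.005 m and z of pin3_grip in the frame of bar3_hole below 0.03 m) or (horizontal distance between pin4_grip and bar3_hole below 0.005 m and z of pin4_grip in the frame of bar3_hole below 0.03 m)) and x of bar4_hole in the frame of jig between -0.003 and 0.003 m and y of bar4_hole in the frame of jig between 0.132 and 0.138 m and ((horizontal distance between pin1_grip and bar4_hole below 0.005 m and z of pin1_grip in the frame of bar4_hole below 0.03 m) or (horizontal distance between pin2_grip and bar4_hole below 0.005 m and z of pin2_grip in the frame of bar4_hole below 0.03 m) or (horizontal distance between pin3_grip and bar4_hole below 0.005 m and z of pin3_grip in the frame of bar4_hole below 0.03 m) or (horizontal distance between pin4_grip and bar4_hole below 0.005 m and z of pin4_grip in the frame of bar4_hole below 0.03 m))), for 0.2 s.
At the end, for the whole second after the job is handed in: dowel upright in the blind hole, tip within 3.5 mm of its bottom; the tie bar's holes and those of every cross-bar present within 3 mm of the rail's in x and y; in every such bar's hole a taper pin, axis within 5 mm, collar within 4 mm of the bar's top (all of step 1 and all of step 2); the robot touches nothing.
It fails at once if a bystander (mallet, bowl, jar, mug, spanner, brush) is moved more than 30 mm (distance of any of mallet, bowl, jar, mug, spanner, brush from where it was at the start of the episode above 0.03 m).
Of bar1, bar2, bar3, bar4 only 3 to 4 are there at a start; the rules pass over those that are not, and their reading is None.
At some moment in a run one of bar1, bar2, bar3, bar4 may be knocked a few centimetres aside while the robot is not near it.
It also fails if it takes over 210 s, if anything falls off the work surface, if the arm or the gripper's body presses on something with over 40 N, if the wrist force passes 120 N, or if a joint passes its speed limit or range.

### The arm

A 7-joint arm with a two-finger parallel gripper is mounted at the origin on the work surface. World frame = base frame: x ahead of the robot, y to its left, z up, the work surface at z = 0. Lengths are in mm, angles in degrees, forces in N, time in s.
With the tool pointing down it reaches from about 425 to 950 mm from the base axis. Payload 4.7 kg.
Tool frame: the origin (TCP) lies at the very end of the fingers, on their centre line; the grasp point (between the pads) lies 19 mm behind it; z points along the fingers, y is the line along which they close (so a half turn about z gives the same grasp; the last joint's range is limited). The gripper opens to 85 mm and grips with 20 to 120 N. Pads are 22 mm wide; open, the fingers measure 114 mm over their backs; the gripper's body (76 mm by 85 mm) begins 54 mm behind the grasp point. The pads swing forward as they close: fully open they stand 13 mm farther back than shut.
Start: joints at [64.521, 26.849, -2.785, 87.806, 1.381, 65.374, -4.715], TCP at [272.694, -617.484, 231.335] pointing down, gripper open.
Joint ranges: [-148.3, 148.3], [-19.14, 114.17], [-79.39, 73.82], [5.75, 140.21], [-59.74, 239.74], [12.07, 113.84], [-152.46, 152.46]. Speed limits (degrees/s): [147.25, 147.25, 180, 180, 180, 180, 180].

### API

Orientations are given as a 3x3 rotation matrix whose columns are the frame's x, y, z axes.
In Python, from workcell import status, imaging, hand_in, nets gives the robot as it stands.
- The arm moves only by the tool carry_out, never from a script. Its argument "deltas" is a list of rows, each a list of 3 entries, a list of its own where there are three numbers: the opening, from -1 (shut) to 1 (fully open), then the shift along the world's x, y, z normalised to -1 to 1, where 1 is 100 mm, then the turn about the world's z normalised to -1 to 1, where 1 is 90 degrees. In form: [[gripper, [tx, ty, tz], roll], ...]. A call has 1 to 20 rows; each row is the pose to reach, as a shift and turn from the pose commanded when the call began; what a row does not reach only later rows make up. A row lasts 1/12 s, in which the tool goes at most 41.7 mm and 7.16 degrees, less where a joint would pass 70% of its speed; a pose out of reach is approached as far as the arm can. A call with a number of a shift or a turn outside -1 to 1 is refused whole. A call with a gripper value outside its range is refused whole. The fingers move at their own pace and stop on an object; "grip_force" is the grip in N (left out, the last holds). Time passes only in rows, so rows that repeat a pose let the fingers close. It gives the time, the measured TCP pose, the force, the opening and the grip force at its end, in the units of the state.
- status.state(): the state, without advancing time (a new reading comes with each control period).
- imaging.capture(name): name is "scene" or "top"; returns a dict with "color" (400x640x3 uint8, red, green, blue), "range_z" (400x640 float32, mm along the optical axis (not along the pixel's ray), 0 where there is no reading), "mtx" (3x3 intrinsics, pixels), "view" (4x4, takes a point from world to camera coordinates). Camera axes: x right, y down, z forward; pixel columns grow to the right and rows downward; lengths in mm; the calibration is good to about 2 mm. A picture is of the moment at which its call begins.
- hand_in(): hands the job in; it is judged then, once.
Trained networks look in a picture, given as the dict that the camera call returned (one of the last four; its "shot" number tells which), for a name from the list of things; names that differ only in an ending like _2 or _b are one class to them, and where a whole thing is asked for, a point or a joint stands for the part that bears it (a point fixed in the world has none). Each returns a list of dicts, best first, with "score" (0 to 1); they miss things now and then, are a little off and sometimes report something else, mostly with a low value. They report only what shows in the picture. A call takes as long as a camera call. They do not tell look-alikes from the thing itself.
- nets.regions_of(picture, thing): "region" (400x640 bool, what is visible of it) and "xy" ([column, row] in pixels, amid what is visible of it).
The state is a dict: "clock": time; "q": joint angles; "qvel": joint speeds; "joint_torque": joint torques, N m; "ee_pos": TCP position; "tool_rot": TCP orientation; "ft_force": force on the tool from outside, world axes, zero at the start; "ft_torque": the same for the moment, N m; "gripper_width": finger opening in mm; "grasp_force": force on a finger pad.
Only numpy, scipy, OpenCV 4.12 (cv2) and the standard library are available. Lean on these libraries where they do the work, as an engineer would, in place of code of your own. Each camera call takes 0.05 s, during which the arm holds its last target. There are 200 camera calls.

## Working session

There is one attempt and no reset: what is moved stays moved. The work goes in short steps, Python scripts to look and compute and a tool call to move; the robot and the scene stay as the last step left them, time stands still between calls to the robot, and variables do not carry over. Pictures are saved under pics/ and viewed, at most 14 in all, crops included, and the job is handed in when it is done.

Besides the shell and the picture viewer there is one more tool, called after ">>>" as a command line: name --argument value ..., lists and objects as JSON in quotes. carry_out: Moves the arm, as the interface text tells. Its arguments: {"type":"object","properties":{"deltas":{"type":"array"},"grip_force":{"type":"number"}},"required":["deltas"]}

```bash
mkdir -p pics; ls
cat > h.py <<'E'
import numpy as np, cv2
from workcell import status, imaging, hand_in, nets
def world(p,u,v,z=None):
    """pixel -> world; depth from range image unless plane height z is given"""
    K,V=p["mtx"],p["view"]; R,t=V[:3,:3],V[:3,3]
    r=np.linalg.inv(K)@np.array([u,v,1.0])
    c=-R.T@t; d=R.T@r
    if z is None: return c+d*p["range_z"][int(round(v)),int(round(u))]
    return c+d*(z-c[2])/d[2]
def cloud(p):
    K,V=p["mtx"],p["view"]; R,t=V[:3,:3],V[:3,3]
    v,u=np.mgrid[:400,:640]; r=np.stack([u,v,np.ones_like(u)],-1)@np.linalg.inv(K).T
    return (r*p["range_z"][...,None]-t)@R
def pix(p,w):
    c=p["view"][:3,:3]@np.asarray(w,float)+p["view"][:3,3]; q=p["mtx"]@c; return q[:2]/q[2]
def save(p,n,box=None,s=1):
    im=p["color"][...,::-1]
    if box: im=im[box[1]:box[3],box[0]:box[2]]
    cv2.imwrite("pics/"+n,cv2.resize(im,None,fx=s,fy=s,interpolation=cv2.INTER_CUBIC))
E
python3 - <<'E'
from h import *
s=status.state(); print(s["ee_pos"],s["tool_rot"],s["gripper_width"])
a=imaging.capture("scene"); save(a,"s0.png",s=1.25)
b=imaging.capture("top"); save(b,"t0.png",s=1.25)
for n,p in (("scene",a),("top",b)):
    print(n,p["mtx"][0],(-p["view"][:3,:3].T@p["view"][:3,3]).round(),p["view"][:3,:3].round(2).tolist())
    for th in ["jig","tie","stop_track","bar1_lug","bar1_hole","pin1_grip","dowel_grip"]:
        for r in nets.regions_of(p,th):
            x,y=r["xy"]; print(th,round(r["score"],2),np.round(r["xy"]),r["region"].sum(),world(p,x,y).round(0))
E
```

```text
pics
[ 272.43015266 -616.95844151  230.26672084] [[ 9.14790981e-01  4.03926695e-01 -8.28558175e-04]
 [ 4.03927542e-01 -9.14789290e-01  1.75973567e-03]
 [-4.71519334e-05 -1.94446778e-03 -9.99998108e-01]] 85.3953439158217
scene [378.74138094   0.         314.70033758] [1161. -736.  742.] [[0.78, 0.62, 0.01], [0.36, -0.45, -0.82], [-0.51, 0.64, -0.58]]
tie 0.78 [287. 198.] 421 [515. -53.  78.]
tie 0.49 [405. 175.] 257 [686. 400.   6.]
stop_track 0.88 [310. 214.] 4463 [623. -74.  79.]
bar1_lug 0.89 [278. 221.] 656 [ 578. -160.   87.]
bar1_lug 0.7 [410. 180.] 145 [713. 391.   1.]
bar1_hole 0.9 [277. 220.] 683 [ 573. -158.   86.]
pin1_grip 0.7 [197. 217.] 189 [ 411. -300.  103.]
pin1_grip 0.5 [253. 249.] 173 [ 632. -302.  116.]
dowel_grip 0.68 [198. 212.] 188 [ 411. -296.  117.]
dowel_grip 0.33 [278. 222.] 692 [ 579. -164.   86.]
top [436.46097423   0.         318.67016235] [ 337.  -28. 1359.] [[0.03, -1.0, 0.0], [-0.98, -0.03, -0.2], [0.2, 0.0, -0.98]]
jig 0.93 [294. 204.] 3380 [579.  46.  78.]
tie 0.89 [320. 232.] 1107 [500. -35.  73.]
stop_track 0.6 [291. 205.] 3691 [587.  57.  30.]
bar1_lug 0.91 [360. 212.] 738 [ 553. -148.  118.]
bar1_hole 0.68 [359. 209.] 616 [ 566. -147.  108.]
pin1_grip 0.61 [408. 191.] 71 [ 619. -287.  125.]
dowel_grip 0.71 [184. 166.] 293 [708. 407.   6.]
dowel_grip 0.59 [407. 272.] 94 [ 390. -287.   86.]
dowel_grip 0.2 [360. 209.] 705 [ 564. -147.  114.]
```

View pics/s0.png

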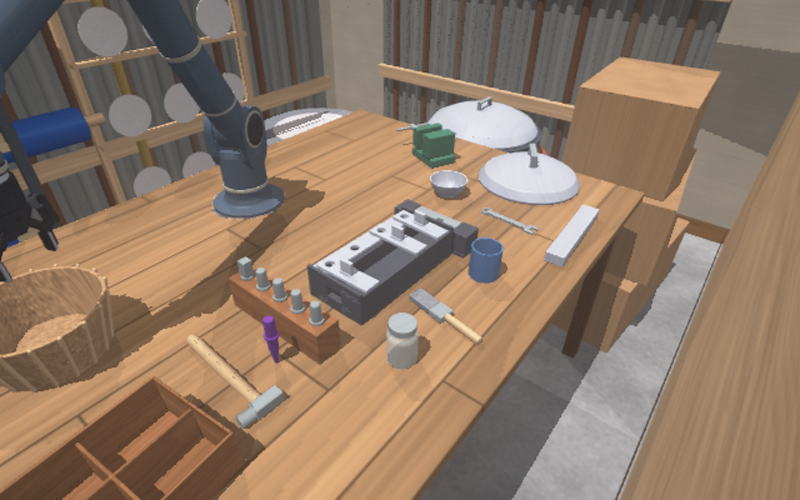

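View pics/t0.png

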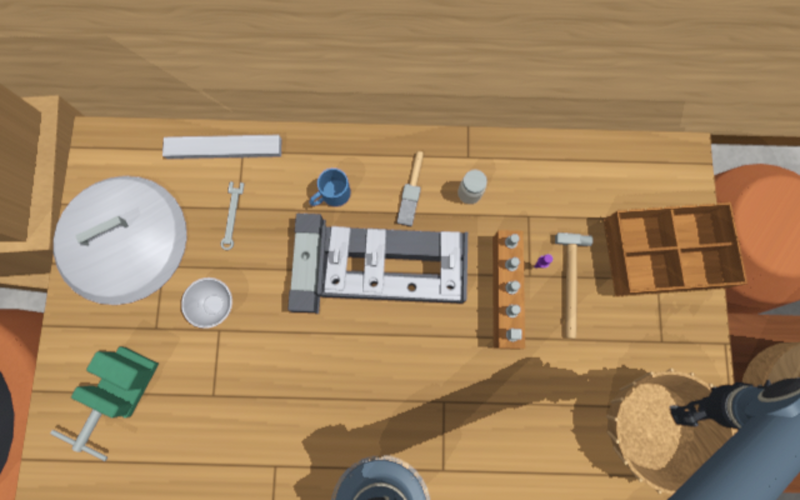

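The three bars are at holes 1, 3 and 4 (hole 2 is bare). The square dowel is nearest the robot in the rack, at (514,334) in the top view. The purple pin at (544,261) stands outside the rack and is the look-alike. The stop track is at the jig's left end. Next I'll measure from the depth and take one enlarged crop.

Run:
```python
from h import *
a=imaging.capture("scene"); b=imaging.capture("top")
A=cv2.resize(a["color"][150:300,170:400],None,fx=2.6,fy=2.6,interpolation=cv2.INTER_CUBIC)[:,:598]
B=cv2.resize(b["color"][165:280,225:425],None,fx=3,fy=3,interpolation=cv2.INTER_CUBIC)
W=max(A.shape[1],B.shape[1])
pad=lambda i:np.pad(i,((0,0),(0,W-i.shape[1]),(0,0)))
im=np.vstack([pad(A),pad(B)]); f=min(1,600/im.shape[0]); 
cv2.imwrite("pics/c1.png",cv2.resize(im,None,fx=1,fy=f)[...,::-1]); print(im.shape,f)
for n,p in(("s",a),("t",b)):
    C=cloud(p); z=C[...,2]
    m=((z>112)&(z<136)&(C[...,0]>350)&(C[...,0]<750)&(C[...,1]>-380)&(C[...,1]<200)).astype(np.uint8)
    k,l,st,ce=cv2.connectedComponentsWithStats(m)
    for i in range(1,k):
        if st[i,4]>8:
            q=C[l==i]; print(n,st[i,4],q.min(0).round(),q.max(0).round(),q.mean(0).round(1))
C=cloud(b)
for lo,hi in((55,65),(67,73.9),(74,82),(83,92)):
    m=(C[...,2]>lo)&(C[...,2]<hi)&(C[...,0]>400)&(C[...,0]<750)&(C[...,1]>-220)&(C[...,1]<240)
    r=cv2.minAreaRect(C[m][:,:2].astype(np.float32)); print(lo,hi,m.sum(),np.round(r[0]),np.round(r[1]),round(r[2],1), C[m][:,2].mean())
for u in range(225,385,4): print(u,[int(C[v,u,2]) for v in range(170,256,5)])
```

```text
(735, 600, 3) 0.8163265306122449
s 34 [554. 108. 112.] [586. 121. 121.] [571.6 114.9 116.7]
s 36 [551.  23. 112.] [584.  36. 121.] [568.5  27.4 116.8]
s 87 [ 388. -307.  112.] [ 414. -284.  129.] [ 404.1 -297.8  122.4]
s 41 [ 550. -158.  112.] [ 582. -145.  120.] [ 567.2 -152.5  117.1]
s 66 [ 446. -308.  114.] [ 467. -286.  128.] [ 459.5 -298.2  122.4]
s 68 [ 501. -307.  112.] [ 522. -286.  129.] [ 513.8 -298.3  122.3]
s 71 [ 557. -307.  112.] [ 576. -287.  128.] [ 568.5 -298.7  122.6]
s 73 [ 611. -307.  114.] [ 632. -287.  128.] [ 623.5 -298.9  122.5]
s 38 [ 569. -380.  113.] [ 588. -366.  120.] [ 578.2 -373.7  117.5]
t 47 [ 609. -304.  112.] [ 629. -286.  131.] [ 618.9 -294.7  123.6]
t 38 [554. 113. 113.] [586. 122. 121.] [570.8 117.4 117.5]
t 35 [553.  25. 114.] [583.  34. 122.] [566.8  29.3 117.1]
t 39 [ 549. -154.  112.] [ 582. -145.  122.] [ 565.3 -150.1  116.6]
t 35 [ 566. -380.  112.] [ 585. -364.  122.] [ 574.9 -372.2  116.9]
t 50 [ 554. -306.  114.] [ 576. -285.  130.] [ 564.2 -294.9  123.4]
t 53 [ 500. -304.  113.] [ 521. -284.  131.] [ 509.5 -294.6  122.8]
t 50 [ 446. -30
[... 2576 characters left out ...]
 76, 75, 66, -5, -1, 69, 78, 73, 74, 64, 0, 1, -1]
349 [2, 4, -5, -1, 79, 70, 74, 66, -6, -2, 69, 82, 73, 80, 67, 0, -1, -3]
353 [-3, -1, 2, 2, 78, 79, 85, 84, 82, 82, 85, 84, 82, 79, 66, -1, -4, -2]
357 [-5, 0, -2, -3, 83, 88, 89, 91, 87, 1359, 84, 82, 0, 82, 73, -3, 1, 0]
361 [-1, 1, -1, 0, 87, 86, 80, 116, 117, 92, 81, 77, 33, 83, 69, 4, -2, 0]
365 [-3, -4, -1, 0, 85, 87, 85, 85, 85, 83, 86, 83, 84, 85, 67, -3, -5, -6]
369 [4, -4, -2, 3, 80, 82, 74, 76, 33, 30, 35, 69, 70, 71, 68, 0, 1, 0]
373 [3, 0, 2, 0, 82, 83, 84, 83, 89, 87, 84, 86, 86, 1, 1, 2, 0, -2]
377 [-1, -6, 0, 0, 3, -2, 0, 0, -1, 2, -6, -1, 0, -1, 1, 1, 0, 0]
381 [-3, -5, 3, 0, 0, -3, 4, 1, 2, 0, -2, -1, 0, 0, -2, -3, -4, -3]
```

View pics/c1.png

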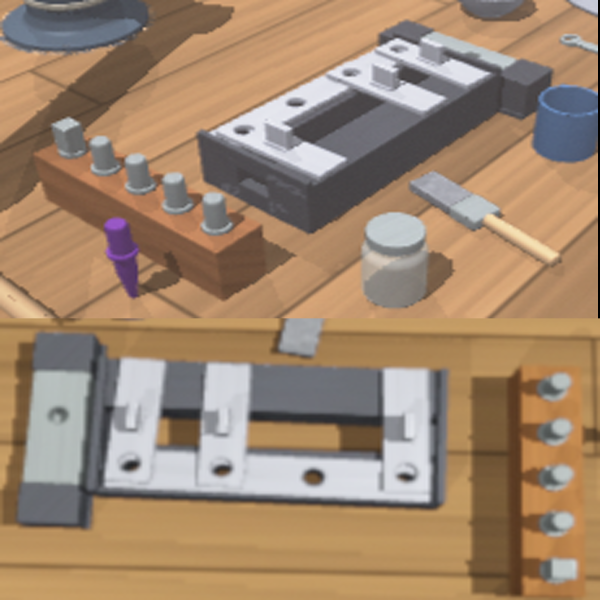

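Three bars (1, 3, 4) all lie near their holes. The track's blind hole shows at top-view pixel (244,204), and the depth dips there too. Next I'll fit the jig pose from silhouette edges and locate the holes to sub-pixel accuracy.

```bash
cat > jig.py <<'E'
from h import *
from scipy.ndimage import map_coordinates
def sat(p): return cv2.cvtColor(p["color"],cv2.COLOR_RGB2HSV)[...,1].astype(float)
def edge(p,P,n,S,span=12):
    """along world direction n through world P, image offset (mm) of strongest saturation rise"""
    t=np.arange(-span,span+.1,.25); q=np.array([pix(p,P+n*k) for k in t])
    s=map_coordinates(S,[q[:,1],q[:,0]],order=1); s=np.convolve(np.pad(s,8,'edge'),np.ones(17)/17,'valid')
    g=np.gradient(s); i=g.argmax(); return t[i],g[i]
def fit(p,tags,x0=(500,-18,0.0)):
    S=sat(p); x=np.array(x0,float)
    for it in range(6):
        c,s=np.cos(x[2]),np.sin(x[2]); R=np.array([[c,-s],[s,c]]); A=[];B=[]
        for lp,z,n in tags:
            w=R@np.array(lp)+x[:2]; N=R@np.array(n)
            o,g=edge(p,np.array([*w,z]),np.array([*N,0.]),S)
            if g>.4: A.append([*N, N@(R@np.array([-lp[1],lp[0]]))]);B.append(o)
        A=np.array(A);B=np.array(B); k=np.abs(B-np.median(B))<8
        for _ in range(3):
            d=np.linalg.lstsq(A[k],B[k],rcond=None)[0]; r=B-A@d; k=np.abs(r)<2.5
        x+=d
    return x,k.sum(),len(tags),np.std(r[k])
TOP=[((-30,y),0,(-1,0)) for y in range(-160,150,10)]+[((135,y),78,(1,0)) for y in range(-160,150,10)]+[((x,-175),87,(0,-1)) for x in range(-20,130,8)]
SC=[((x,-175),0,(0,-1)) for x in range(-20,130,8)]+[((135,y),0,(1,0)) for y in range(-160,150,10)]
E
python3 - <<'E'
from jig import *
a=imaging.capture("scene"); b=imaging.capture("top")
x,*r=fit(b,TOP); print("top",x.round(2),np.degrees(x[2]).round(2),r)
x2,*r=fit(a,SC,x); print("scene",x2.round(2),np.degrees(x2[2]).round(2),r)
c,s=np.cos(x[2]),np.sin(x[2]);R=np.array([[c,-s],[s,c]])
g=cv2.cvtColor(b["color"],cv2.COLOR_RGB2GRAY).astype(float)
def dark(p,w,rad=5,dirn=1):
    g=cv2.cvtColor(p["color"],cv2.COLOR_RGB2GRAY).astype(float)
    u,v=np.round(pix(p,w)).astype(int); P=g[v-rad:v+rad+1,u-rad:u+rad+1]; bg=np.percentile(P,70)
    W=np.clip(bg-15-P,0,None); yy,xx=np.mgrid[-rad:rad+1,-rad:rad+1]
    q=[u+(W*xx).sum()/W.sum(),v+(W*yy).sum()/W.sum()]; return q,world(p,*q,w[2])
for i,y in enumerate((-135,-45,45,135)):
    z=78 if i==1 else 86
    w=np.array([*(R@[0,y]+x[:2]),z]); 
    for p in(a,b): q,h=dark(p,w); print("hole",i+1,w.round(1),np.round(q,1),h.round(1))
w=world(b,244,204,60);q,h=dark(b,w,5);print("blind",np.round(q,1),h.round(1)); print("scene px",pix(a,h),dark(a,h,4))
print("jig frame blind",R.T@(h[:2]-x[:2]))
E
```

```text
top [ 5.000e+02 -1.472e+01 -2.000e-02] -1.15 [np.int64(19), 81, np.float64(0.731224671255191)]
scene [ 5.0973e+02 -1.3570e+01 -2.0000e-02] -1.14 [np.int64(50), 50, np.float64(0.4412879836483906)]
hole 1 [ 497.3 -149.7   86. ] [260.5 208.1] [ 498.  -148.5   86. ]
hole 1 [ 497.3 -149.7   86. ] [360.1 229.4] [ 508.  -151.5   86. ]
hole 2 [499.1 -59.7  78. ] [282.1 196.7] [499.9 -59.2  78. ]
hole 2 [499.1 -59.7  78. ] [329.1 229.6] [506.1 -60.7  78. ]
hole 3 [500.9  30.3  86. ] [300.7 181.4] [496.3  32.7  86. ]
hole 3 [500.9  30.3  86. ] [298.5 226.7] [511.4  29.3  86. ]
hole 4 [502.7 120.3  86. ] [318.7 168.9] [493.5 129.5  86. ]
hole 4 [502.7 120.3  86. ] [267.6 226.7] [508.7 120.2  86. ]
blind [244.3 203.4] [581.4 197.3  60. ]
scene px [351.36838067 175.96190797] ([np.float64(350.7862572210398), np.float64(177.73487382183035)], array([586.24272739, 186.67124266,  60.        ]))
jig frame blind [ 77.18691172 213.56355656]
```

Run:
```python
from jig import *
a=imaging.capture("scene"); b=imaging.capture("top")
S=sat(b)
x0=(509,-14,-.02)
for nm,t in (("front",TOP[:31]),("rear",TOP[31:62]),("end",TOP[62:])):
    c,s=np.cos(x0[2]),np.sin(x0[2]);R=np.array([[c,-s],[s,c]])
    print(nm,[tuple(np.round(edge(b,np.array([*(R@lp+x0[:2]),z]),np.array([*(R@n),0.]),S,15),1)) for lp,z,n in t][::3])
for nm,t in (("all",TOP),("rear+end",TOP[31:])):
    x,*r=fit(b,t,x0); print(nm,x.round(2),np.degrees(x[2]).round(2),r)
c,s=np.cos(x[2]),np.sin(x[2]);R=np.array([[c,-s],[s,c]])
out=[]
for p,bx in((b,(225,165,385,255)),(a,(240,150,390,240))):
    im=np.ascontiguousarray(p["color"][bx[1]:bx[3],bx[0]:bx[2],::-1]); im=cv2.resize(im,None,fx=5,fy=3.3333*1.0,interpolation=cv2.INTER_CUBIC) if 0 else cv2.resize(im,None,fx=3.3,fy=3.3,interpolation=cv2.INTER_CUBIC)
    for xx in (x,(509.7,-13.6,-.02)):
        c,s=np.cos(xx[2]),np.sin(xx[2]);Q=np.array([[c,-s],[s,c]]); col=(0,0,255) if xx is x else (0,255,0)
        for y in(-135,-45,45,135):
            th=np.linspace(0,6.28,40); z=78 if y==-45 else 86
            P=[(pix(p,[*(Q@[11.5*np.cos(k),y+11.5*np.sin(k)]+np.array(xx[:2])),z])-bx[:2]+.5)*3.3 for k in th]
            cv2.polylines(im,[np.round(P).astype(int)],True,col,1)
    out.append(im[:,:495])
out[0]=cv2.copyMakeBorder(out[0],0,0,0,max(0,495-out[0].shape[1]),0)[:,:495]
cv2.imwrite("pics/c2.png",np.vstack(out))
```

```text
front [(np.float64(-5.8), np.float64(5.3)), (np.float64(-4.5), np.float64(5.8)), (np.float64(-5.8), np.float64(4.2)), (np.float64(-4.8), np.float64(5.4)), (np.float64(-4.5), np.float64(4.0)), (np.float64(-5.0), np.float64(5.6)), (np.float64(-4.5), np.float64(5.0)), (np.float64(-5.2), np.float64(5.5)), (np.float64(-4.0), np.float64(5.4)), (np.float64(-3.8), np.float64(4.1)), (np.float64(-4.2), np.float64(5.6))]
rear [(np.float64(1.8), np.float64(4.3)), (np.float64(4.2), np.float64(5.3)), (np.float64(0.2), np.float64(4.4)), (np.float64(1.5), np.float64(4.9)), (np.float64(0.5), np.float64(4.4)), (np.float64(2.0), np.float64(5.0)), (np.float64(2.2), np.float64(4.5)), (np.float64(2.2), np.float64(5.7)), (np.float64(0.8), np.float64(5.5)), (np.float64(2.5), np.float64(5.1)), (np.float64(4.0), np.float64(5.2))]
end [(np.float64(0.2), np.float64(4.6)), (np.float64(1.0), np.float64(4.5)), (np.float64(1.8), np.float64(5.1)), (np.float64(1.2), np.float64(6.0)), (np.float64(0.8), np.float64(6.0)), (np.float64(0.5), np.float64(5.4)), (np.float64(0.0), np.float64(5.3))]
all [ 5.1276e+02 -1.5060e+01 -2.0000e-02] -1.06 [np.int64(73), 81, np.float64(0.8863495772845003)]
rear+end [ 5.1103e+02 -1.5100e+01 -2.0000e-02] -1.02 [np.int64(50), 50, np.float64(1.025913918058719)]
```

View pics/c2.png

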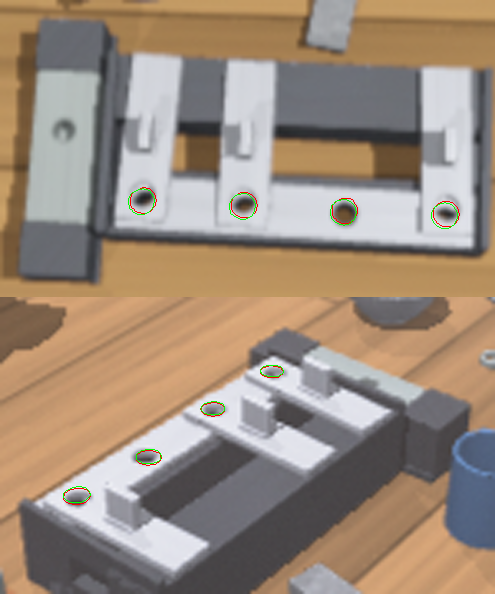

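>>> carry_out --deltas '[[1,[0,0,0.7],0],[1,[0,0,0.7],0],[1,[0.4,1,0.7],-0.265],[1,[0.4,1,0.7],-0.265],[1,[0.4,1,0.7],-0.265],[1,[0.4,1,0.7],-0.265],[1,[0.4,1,0.7],-0.265]]' --grip_force 80

```text
clock: 1.68
ee_pos: [314.1, -515.9, 302.0]
tool_rot: [[1.0, 0.003, 0.001], [0.003, -1.0, -0.001], [0.001, 0.001, -1.0]]
ft_force: [-0.5, -0.5, 0.2]
gripper_width: 85.7
grasp_force: 0.0
```

>>> carry_out --deltas '[[1,[0.45,1,0],0],[1,[0.45,1,0],0],[1,[0.45,1,0],0],[1,[0.45,1,0],0]]'

```text
clock: 2.02
ee_pos: [361.1, -412.5, 301.6]
tool_rot: [[1.0, 0.009, 0.002], [0.009, -1.0, 0.002], [0.002, -0.002, -1.0]]
ft_force: [-0.6, 0.7, -0.3]
gripper_width: 85.1
grasp_force: 0.0
```

>>> carry_out --deltas '[[1,[0.44,1,0],0],[1,[0.44,1,0],0],[1,[0.44,1,0],0],[1,[0.44,1,0],0]]'

```text
clock: 2.35
ee_pos: [404.5, -312.8, 301.6]
tool_rot: [[1.0, 0.009, 0.002], [0.009, -1.0, 0.002], [0.002, -0.002, -1.0]]
ft_force: [-0.9, -0.9, -0.6]
gripper_width: 85.4
grasp_force: 0.0
```

>>> carry_out --deltas '[[1,[0,0.215,-0.8],0],[1,[0,0.215,-0.8],0],[1,[0,0.215,-0.8],0],[1,[0,0.215,-0.8],0]]'

```text
clock: 2.68
ee_pos: [400.4, -296.8, 220.4]
tool_rot: [[1.0, -0.001, -0.003], [-0.001, -1.0, 0.002], [-0.003, -0.002, -1.0]]
ft_force: [0.1, 0.3, 0.3]
gripper_width: 85.3
grasp_force: 0.0
```

>>> carry_out --deltas '[[1,[0.01,0,-0.5],0],[1,[0.01,0,-0.8],0],[1,[0.01,0,-1],0],[1,[0.01,0,-1],0],[1,[0.01,0,-1],0]]'

```text
clock: 3.1
ee_pos: [403.8, -298.3, 122.9]
tool_rot: [[1.0, -0.002, 0.002], [-0.002, -1.0, -0.002], [0.002, 0.002, -1.0]]
ft_force: [0.3, 0.2, -0.1]
gripper_width: 85.6
grasp_force: 0.0
```

>>> carry_out --deltas '[[1,[0,0,-0.2],0],[1,[0,0,-0.29],0],[1,[0,0,-0.29],0],[-1,[0,0,-0.29],0],[-1,[0,0,-0.29],0],[-1,[0,0,-0.29],0],[-1,[0,0,-0.29],0],[-1,[0,0,-0.29],0],[-1,[0,0,-0.29],0],[-1,[0,0,-0.29],0],[-1,[0,0,-0.29],0],[-1,[0,0,-0.29],0]]'

```text
clock: 4.1
ee_pos: [403.2, -296.1, 93.0]
tool_rot: [[1.0, -0.0, 0.001], [-0.0, -1.0, -0.001], [0.001, 0.001, -1.0]]
ft_force: [0.3, 0.8, 5.9]
gripper_width: 20.8
grasp_force: 78.5
```

>>> carry_out --deltas '[[-1,[0,0,0.3],0],[-1,[0,0,0.6],0],[-1,[0,0,0.8],0],[-1,[0,0,1],0],[-1,[0,0,1],0]]' --grip_force 100

```text
clock: 4.52
ee_pos: [404.6, -297.2, 195.8]
tool_rot: [[1.0, -0.001, 0.006], [-0.001, -1.0, -0.004], [0.006, 0.004, -1.0]]
ft_force: [-0.6, 0.2, -0.6]
gripper_width: 21.0
grasp_force: 98.9
```

>>> carry_out --deltas '[[-1,[0,0,0.45],0],[-1,[0,0,0.45],0],[-1,[0.36,0.4,0.45],0],[-1,[0.36,0.8,0.45],0],[-1,[0.36,1,0.45],0],[-1,[0.36,1,0.45],0]]'

```text
clock: 5.02
ee_pos: [439.2, -188.8, 236.0]
tool_rot: [[1.0, 0.01, -0.002], [0.01, -1.0, 0.004], [-0.002, -0.004, -1.0]]
ft_force: [-0.1, -0.1, -1.3]
gripper_width: 20.5
grasp_force: 98.8
```

>>> carry_out --deltas '[[-1,[0.36,0.35,0],0],[-1,[0.36,0.7,0],0],[-1,[0.36,1,0],0],[-1,[0.36,1,0],0]]'

```text
clock: 5.35
ee_pos: [474.7, -88.6, 236.2]
tool_rot: [[1.0, 0.01, -0.002], [0.01, -1.0, 0.004], [-0.002, -0.004, -1.0]]
ft_force: [0.5, 0.4, -2.3]
gripper_width: 20.5
grasp_force: 98.8
```

>>> carry_out --deltas '[[-1,[0.36,0.35,0],0],[-1,[0.36,0.7,0],0],[-1,[0.36,1,0],0],[-1,[0.36,1,0],0]]'

```text
clock: 5.68
ee_pos: [510.3, 11.6, 236.3]
tool_rot: [[1.0, 0.01, -0.001], [0.01, -1.0, 0.004], [-0.001, -0.004, -1.0]]
ft_force: [-0.8, 0.3, -2.1]
gripper_width: 20.4
grasp_force: 98.8
```

>>> carry_out --deltas '[[-1,[0.36,0.35,0],0],[-1,[0.36,0.7,0],0],[-1,[0.36,1,0],0],[-1,[0.36,1,0],0]]'

```text
clock: 6.02
ee_pos: [545.7, 111.8, 236.3]
tool_rot: [[1.0, 0.01, -0.002], [0.01, -1.0, 0.005], [-0.001, -0.005, -1.0]]
ft_force: [-0.4, 0.8, -1.7]
gripper_width: 20.7
grasp_force: 98.8
```

>>> carry_out --deltas '[[-1,[0.34,0.4,0],0],[-1,[0.34,0.7,0],0],[-1,[0.34,0.93,0],0],[-1,[0.34,0.93,0],0],[-1,[0.34,0.93,0],0],[-1,[0.34,0.93,0],0]]'

```text
clock: 6.52
ee_pos: [580.6, 195.1, 236.1]
tool_rot: [[1.0, -0.001, -0.002], [-0.001, -1.0, -0.002], [-0.002, 0.002, -1.0]]
ft_force: [0.3, 0.2, -1.2]
gripper_width: 21.0
grasp_force: 98.8
```

Run:
```python
from jig import *
s=status.state(); print(s["ee_pos"],s["gripper_width"],s["ft_force"])
a=imaging.capture("scene"); b=imaging.capture("top"); save(a,"s2.png",(250,90,450,240),3)
C=cloud(b)
# track colour region: bright top z~60 edges
for th in ("stop_track",):
    for p in (a,b):
        for r in nets.regions_of(p,th): print(r["score"],r["xy"],r["region"].sum())
print("hole px in scene", pix(a,[580.5,197.3,60]), "tcp",pix(a,s["ee_pos"]))
```

```text
[580.56165988 195.05251392 236.05935401] 21.00161946120404 [ 0.25437244  0.22139361 -1.18236715]
0.85 [309.3, 213.8] 4246
0.58 [320.1, 200.7] 2614
0.33 [319.5, 229.7] 1104
hole px in scene [351.14397289 175.86224348] tcp [354.24252656 128.27341239]
```

View pics/s2.png

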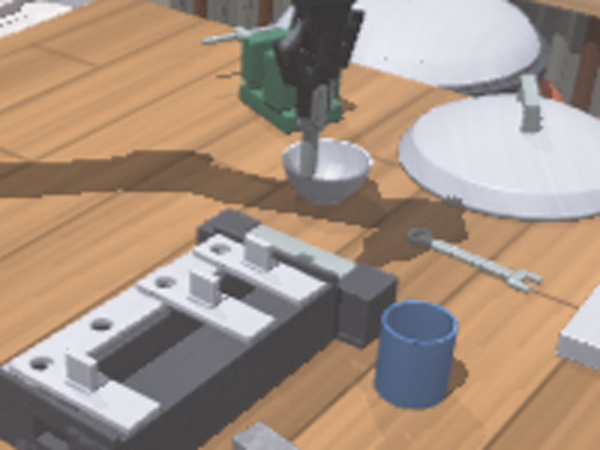

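>>> carry_out --deltas '[[-1,[0,0.02,-0.3],0],[-1,[0,0.02,-0.6],0],[-1,[0,0.02,-0.9],0],[-1,[0,0.02,-0.9],0],[-1,[0,0.02,-0.9],0]]'

```text
clock: 7.13
ee_pos: [580.0, 197.7, 146.4]
tool_rot: [[1.0, -0.001, -0.003], [-0.001, -1.0, -0.001], [-0.003, 0.001, -1.0]]
ft_force: [0.5, 0.3, -1.2]
gripper_width: 20.8
grasp_force: 98.8
```

>>> carry_out --deltas '[[-1,[0,0,-0.05],0],[-1,[0,0,-0.1],0],[-1,[0,0,-0.15],0],[-1,[0,0,-0.18],0],[-1,[0,0,-0.18],0],[-1,[0,0,-0.18],0]]'

```text
clock: 7.63
ee_pos: [580.7, 199.1, 129.5]
tool_rot: [[1.0, -0.0, 0.0], [-0.0, -1.0, -0.0], [0.0, 0.0, -1.0]]
ft_force: [0.6, 0.6, -0.8]
gripper_width: 20.8
grasp_force: 98.8
```

>>> carry_out --deltas '[[-1,[0,0,-0.05],0],[-1,[0,0,-0.1],0],[-1,[0,0,-0.15],0],[-1,[0,0,-0.15],0],[-1,[0,0,-0.15],0]]'

```text
clock: 8.05
ee_pos: [580.5, 198.9, 113.8]
tool_rot: [[1.0, -0.001, -0.001], [-0.001, -1.0, -0.0], [-0.001, 0.0, -1.0]]
ft_force: [0.0, 0.3, -1.9]
gripper_width: 20.6
grasp_force: 98.9
```

>>> carry_out --deltas '[[-1,[0,0,-0.05],0],[-1,[0,0,-0.1],0],[-1,[0,0,-0.13],0],[-1,[0,0,-0.16],0],[-1,[0,0,-0.16],0],[-1,[0,0,-0.16],0]]'

```text
clock: 8.55
ee_pos: [580.8, 199.0, 100.9]
tool_rot: [[1.0, -0.001, 0.001], [-0.001, -1.0, -0.001], [0.001, 0.001, -1.0]]
ft_force: [-4.7, -1.6, 15.2]
gripper_width: 20.7
grasp_force: 101.4
```

>>> carry_out --deltas '[[-1,[0,0,-0.02],0],[-1,[0,0,-0.02],0],[-1,[0,0,-0.02],0],[1,[0,0,0],0],[1,[0,0,0],0],[1,[0,0,0],0],[1,[0,0,0],0],[1,[0,0,0],0],[1,[0,0,0.2],0],[1,[0,0,0.4],0],[1,[0,0,0.7],0],[1,[0,0,1],0],[1,[0,0,1],0],[1,[0,0,1],0]]'

```text
clock: 9.72
ee_pos: [581.7, 199.6, 200.0]
tool_rot: [[1.0, -0.0, 0.004], [-0.0, -1.0, 0.001], [0.004, -0.001, -1.0]]
ft_force: [0.6, 0.3, -0.4]
gripper_width: 85.4
grasp_force: 0.0
```

>>> carry_out --deltas '[[1,[0,-0.3,0.4],0],[1,[0,-0.7,0.4],0],[1,[0,-1,0.4],0],[1,[0,-1,0.4],0]]'

```text
clock: 10.05
ee_pos: [581.2, 89.2, 237.0]
tool_rot: [[1.0, -0.012, -0.002], [-0.012, -1.0, -0.006], [-0.002, 0.007, -1.0]]
ft_force: [0.5, -2.5, -0.2]
gripper_width: 85.1
grasp_force: 0.0
```

>>> carry_out --deltas '[[1,[0,-0.4,0],0],[1,[0,-0.8,0],0],[1,[0,-1,0],0],[1,[0,-1,0],0]]'

```text
clock: 10.38
ee_pos: [579.8, -8.4, 236.1]
tool_rot: [[1.0, -0.01, -0.004], [-0.01, -1.0, -0.004], [-0.004, 0.004, -1.0]]
ft_force: [-0.4, -0.8, -0.6]
gripper_width: 85.5
grasp_force: 0.0
```

>>> carry_out --deltas '[[1,[0,-0.4,0],0],[1,[0,-0.8,0],0],[1,[0,-1,0],0],[1,[0,-1,0],0]]'

```text
clock: 10.72
ee_pos: [579.6, -107.4, 236.3]
tool_rot: [[1.0, -0.009, -0.003], [-0.009, -1.0, -0.003], [-0.003, 0.003, -1.0]]
ft_force: [-0.4, -0.3, -0.2]
gripper_width: 85.5
grasp_force: 0.0
```

Run:
```python
from jig import *
a=imaging.capture("scene"); b=imaging.capture("top"); save(a,"s3.png",(200,90,400,240),3)
C=cloud(b); z=C[...,2]
for p,n in((a,"s"),(b,"t")):
    C=cloud(p);z=C[...,2]
    m=((z>112)&(z<142)&(C[...,0]>350)&(C[...,0]<750)&(C[...,1]>-330)&(C[...,1]<240)).astype(np.uint8)
    k,l,st,ce=cv2.connectedComponentsWithStats(m)
    for i in range(1,k):
        if st[i,4]>12: q=C[l==i]; print(n,st[i,4],q.min(0).round(),q.max(0).round(),q.mean(0).round(1))
```

```text
s 74 [568. 184. 112.] [591. 209. 136.] [581.6 193.5 125.9]
s 33 [555. 111. 113.] [588. 122. 122.] [572.  115.1 116.8]
s 32 [552.  22. 112.] [585.  34. 122.] [568.4  27.  117.5]
s 44 [ 551. -158.  112.] [ 583. -145.  122.] [ 568.1 -152.9  117.1]
s 67 [ 448. -307.  112.] [ 469. -287.  128.] [ 459.2 -298.   122. ]
s 70 [ 500. -308.  112.] [ 522. -287.  129.] [ 513.9 -298.3  122. ]
s 76 [ 556. -307.  112.] [ 579. -286.  129.] [ 568.8 -298.8  121.9]
s 72 [ 612. -308.  113.] [ 633. -288.  129.] [ 623.6 -298.9  122.7]
t 48 [ 609. -304.  112.] [ 629. -285.  131.] [ 618.9 -294.5  123.3]
t 78 [567. 187. 113.] [590. 210. 139.] [577.3 197.7 130.6]
t 38 [556. 113. 113.] [586. 122. 122.] [571.3 117.5 116.5]
t 38 [551.  25. 112.] [583.  34. 123.] [565.9  29.3 116.6]
t 50 [ 555. -306.  112.] [ 576. -285.  130.] [ 564.4 -294.9  123.1]
t 51 [ 499. -305.  114.] [ 520. -285.  132.] [ 509.7 -294.6  123.9]
t 49 [ 445. -304.  115.] [ 465. -285.  130.] [ 454.6 -294.3  123.5]
```

View pics/s3.png

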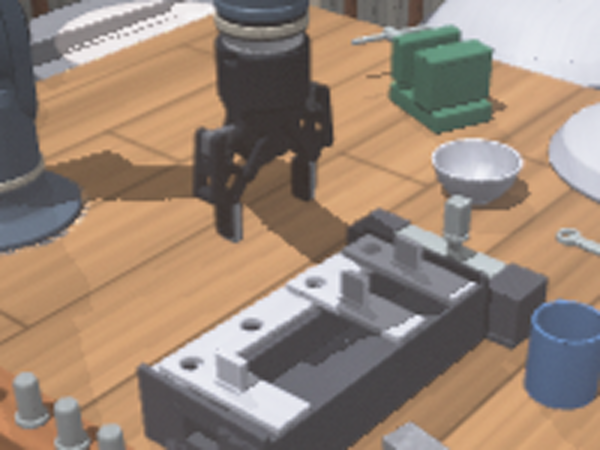

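>>> carry_out --deltas '[[1,[-0.6,-0.4,0],0],[1,[-0.6,-0.8,0],0],[1,[-0.6,-1,0],0],[1,[-0.6,-1,0],0],[1,[-0.6,-1,0],0]]'

```text
clock: 11.23
ee_pos: [520.1, -201.4, 237.7]
tool_rot: [[1.0, -0.003, -0.001], [-0.003, -1.0, 0.0], [-0.001, -0.0, -1.0]]
ft_force: [0.5, 1.0, 0.1]
gripper_width: 85.4
grasp_force: 0.0
```

>>> carry_out --deltas '[[1,[-0.6,-0.4,-0.3],0],[1,[-0.63,-0.8,-0.6],0],[1,[-0.63,-0.95,-0.8],0],[1,[-0.63,-0.95,-0.8],0],[1,[-0.63,-0.95,-0.8],0],[1,[-0.63,-0.95,-0.8],0],[1,[-0.63,-0.95,-0.8],0],[1,[-0.63,-0.95,-0.8],0]]'

```text
clock: 11.9
ee_pos: [459.9, -293.6, 159.4]
tool_rot: [[1.0, 0.004, 0.002], [0.004, -1.0, 0.0], [0.002, -0.0, -1.0]]
ft_force: [0.1, 1.0, 0.9]
gripper_width: 85.2
grasp_force: 0.0
```

>>> carry_out --deltas '[[1,[0,0,-0.3],0],[1,[0,0,-0.55],0],[1,[0,0,-0.66],0],[1,[0,0,-0.66],0],[1,[0,0,-0.66],0],[-1,[0,0,-0.66],0],[-1,[0,0,-0.66],0],[-1,[0,0,-0.66],0],[-1,[0,0,-0.66],0],[-1,[0,0,-0.66],0],[-1,[0,0,-0.66],0],[-1,[0,0,-0.66],0],[-1,[0,0,-0.66],0]]' --grip_force 110

```text
clock: 12.98
ee_pos: [457.9, -296.0, 93.2]
tool_rot: [[1.0, -0.0, 0.001], [-0.0, -1.0, -0.0], [0.001, 0.0, -1.0]]
ft_force: [-0.6, 1.9, 5.1]
gripper_width: 19.0
grasp_force: 107.3
```

>>> carry_out --deltas '[[-1,[0,0,0.2],0],[-1,[0,0,0.5],0],[-1,[0,0,0.8],0],[-1,[0,0,1],0],[-1,[0,0,1],0]]'

```text
clock: 13.4
ee_pos: [460.1, -297.3, 196.7]
tool_rot: [[1.0, -0.001, 0.007], [-0.001, -1.0, -0.005], [0.007, 0.005, -1.0]]
ft_force: [0.5, 0.0, -1.8]
gripper_width: 19.3
grasp_force: 108.3
```

>>> carry_out --deltas '[[-1,[0,0,0.5],0],[-1,[0,0.3,0.6],0],[-1,[0.25,0.6,0.6],-0.012],[-1,[0.51,0.9,0.6],-0.012],[-1,[0.51,1,0.6],-0.012],[-1,[0.51,1,0.6],-0.012]]'

```text
clock: 13.9
ee_pos: [509.5, -191.1, 251.0]
tool_rot: [[1.0, -0.011, -0.002], [-0.011, -1.0, 0.003], [-0.002, -0.003, -1.0]]
ft_force: [0.2, 0.1, -1.4]
gripper_width: 19.3
grasp_force: 108.3
```

>>> carry_out --deltas '[[-1,[0,0.2,0],0],[-1,[0,0.35,0],0],[-1,[0,0.47,0],0],[-1,[0,0.47,0],0],[-1,[0,0.47,0],0],[-1,[0,0.47,0],0],[-1,[0,0.47,0],0]]'

```text
clock: 14.48
ee_pos: [508.4, -150.5, 252.1]
tool_rot: [[1.0, -0.022, -0.0], [-0.022, -1.0, -0.001], [-0.0, 0.001, -1.0]]
ft_force: [1.1, -0.5, -2.0]
gripper_width: 19.3
grasp_force: 108.3
```

```bash
cat > look.py <<'E'
from jig import *
import sys
# pin-in-hand axis from cloud: shank/collar points under the fingers, compared with TCP
s=status.state(); e=np.array(s["ee_pos"]); print("tcp",e.round(1),"ft",np.round(s["ft_force"],1),s["gripper_width"])
a=imaging.capture("scene"); b=imaging.capture("top"); save(a,sys.argv[1],(200,60,400,240),3)
C=cloud(a); d=C-e
m=(d[...,2]<-4)&(d[...,2]>-90)&(np.hypot(d[...,0],d[...,1])<25); P=d[m]
for lo in range(-85,0,10):
    q=P[(P[:,2]>=lo)&(P[:,2]<lo+10)]
    if len(q)>4: print(lo,len(q),q[:,:2].mean(0).round(1),np.ptp(q[:,0]).round(1),np.ptp(q[:,1]).round(1))
for p,n in((a,"s"),(b,"t")):
    C=cloud(p);z=C[...,2]
    m=((z>112)&(z<123)&(C[...,0]>520)&(C[...,0]<620)&(C[...,1]>-200)&(C[...,1]<150)).astype(np.uint8)
    k,l,st,ce=cv2.connectedComponentsWithStats(m)
    for i in range(1,k):
        if st[i,4]>12: q=C[l==i]; print("lug",n,st[i,4],q.mean(0).round(1))
E
python3 look.py s4.png
```

```text
tcp [ 508.4 -150.5  252.1] ft [ 1.1 -0.5 -2. ] 19.274632834404542
-85 11 [-0.5 -1.6] 6.9 8.5
-75 12 [ 0.1 -3.2] 7.5 10.5
-65 15 [ 1.4 -3.9] 13.7 10.7
-55 15 [ 2.5 -5.7] 10.0 11.3
-45 23 [ 3.  -5.4] 16.1 19.3
-35 29 [ 3.  -6.3] 18.0 16.0
-25 22 [ 3.  -5.8] 16.7 15.2
-15 41 [ 4.4 -6.2] 25.8 28.5
lug s 33 [571.5 115.4 116.6]
lug s 33 [568.5  27.3 117.3]
lug s 40 [ 567.3 -152.2  117.1]
lug t 39 [570.6 117.5 116.6]
lug t 35 [566.1  29.  117.2]
```

View pics/s4.png

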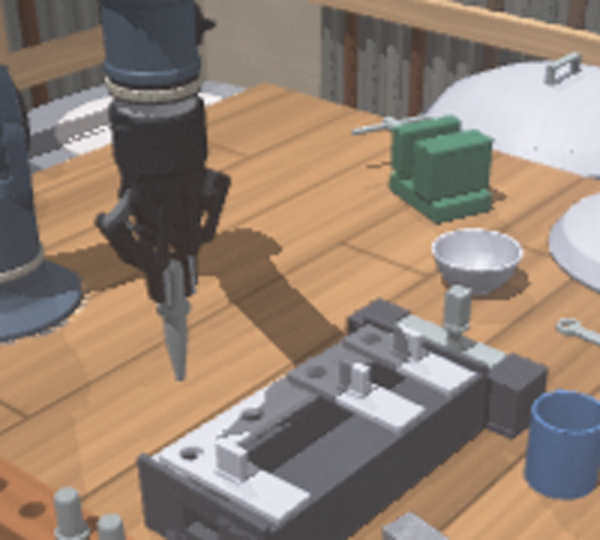

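>>> carry_out --deltas '[[-1,[0.01,0.01,-0.3],0],[-1,[0.01,0.01,-0.6],0],[-1,[0.01,0.01,-0.75],0],[-1,[0.01,0.01,-0.85],0],[-1,[0.01,0.01,-0.95],0],[-1,[0.01,0.01,-0.95],0],[-1,[0.01,0.01,-0.95],0]]'

```text
clock: 15.17
ee_pos: [510.0, -148.2, 157.6]
tool_rot: [[1.0, -0.02, 0.0], [-0.02, -1.0, -0.0], [0.0, 0.0, -1.0]]
ft_force: [-0.5, -0.5, -1.1]
gripper_width: 19.2
grasp_force: 108.3
```

>>> carry_out --deltas '[[-1,[0,0,-0.05],0],[-1,[0,0,-0.1],0],[-1,[0,0,-0.15],0],[-1,[0,0,-0.15],0],[-1,[0,0,-0.15],0]]'

```text
clock: 15.58
ee_pos: [509.7, -148.0, 142.2]
tool_rot: [[1.0, -0.019, -0.0], [-0.019, -1.0, 0.0], [-0.0, -0.0, -1.0]]
ft_force: [0.4, -0.6, -1.3]
gripper_width: 18.9
grasp_force: 108.4
```

>>> carry_out --deltas '[[-1,[0,0,-0.05],0],[-1,[0,0,-0.1],0],[-1,[0,0,-0.15],0],[-1,[0,0,-0.15],0],[-1,[0,0,-0.15],0]]'

```text
clock: 16.0
ee_pos: [508.8, -148.3, 126.4]
tool_rot: [[1.0, -0.02, -0.002], [-0.02, -1.0, 0.0], [-0.002, 0.0, -1.0]]
ft_force: [-1.6, -2.3, -1.2]
gripper_width: 19.4
grasp_force: 108.4
```

>>> carry_out --deltas '[[-1,[0,0,-0.05],0],[-1,[0,0,-0.1],0],[-1,[0,0,-0.1],0],[-1,[0,0,-0.1],0]]'

```text
clock: 16.33
ee_pos: [509.3, -147.8, 116.6]
tool_rot: [[1.0, -0.019, -0.001], [-0.019, -1.0, 0.001], [-0.001, -0.001, -1.0]]
ft_force: [-1.0, -2.2, -3.9]
gripper_width: 19.3
grasp_force: 108.3
```

>>> carry_out --deltas '[[-1,[0,0,-0.05],0],[-1,[0,0,-0.1],0],[-1,[0,0,-0.1],0],[-1,[0,0,-0.1],0]]'

```text
clock: 16.67
ee_pos: [509.8, -148.2, 106.7]
tool_rot: [[1.0, -0.019, 0.0], [-0.019, -1.0, -0.0], [0.0, 0.0, -1.0]]
ft_force: [0.5, -3.4, -4.6]
gripper_width: 19.2
grasp_force: 108.0
```

>>> carry_out --deltas '[[-1,[0,0,-0.03],0],[-1,[0,0,-0.06],0],[-1,[0,0,-0.08],0],[-1,[0,0,-0.08],0],[-1,[0,0,-0.08],0]]'

```text
clock: 17.08
ee_pos: [509.9, -148.3, 99.2]
tool_rot: [[1.0, -0.019, 0.001], [-0.019, -1.0, -0.0], [0.001, 0.0, -1.0]]
ft_force: [-0.4, -4.3, -1.6]
gripper_width: 19.5
grasp_force: 108.4
```

>>> carry_out --deltas '[[-1,[0,0,-0.02],0],[-1,[0,0,-0.03],0],[-1,[0,0,-0.03],0],[-1,[0,0,-0.03],0]]'

```text
clock: 17.42
ee_pos: [510.0, -148.2, 99.0]
tool_rot: [[1.0, -0.02, 0.001], [-0.02, -1.0, -0.001], [0.001, 0.001, -1.0]]
ft_force: [-6.9, -3.1, 19.7]
gripper_width: 18.9
grasp_force: 111.2
```

>>> carry_out --deltas '[[1,[0,0,0.01],0],[1,[0,0,0.01],0],[1,[0,0,0.01],0],[1,[0,0,0.01],0],[1,[0,0,0.01],0],[1,[0,0,0.2],0],[1,[0,0,0.5],0],[1,[0,0,0.8],0],[1,[0,0,1],0],[1,[0,-0.1,1],0]]'

```text
clock: 18.25
ee_pos: [512.9, -156.1, 200.8]
tool_rot: [[1.0, -0.016, 0.009], [-0.016, -1.0, -0.001], [0.009, 0.001, -1.0]]
ft_force: [0.1, -0.5, -0.8]
gripper_width: 85.7
grasp_force: 0.0
```

>>> carry_out --deltas '[[1,[0.02,-0.3,0],0],[1,[0.02,-0.6,0],0],[1,[0.02,-0.9,0],0],[1,[0.02,-1,0],0]]'

```text
clock: 18.58
ee_pos: [510.3, -263.5, 195.2]
tool_rot: [[1.0, -0.026, -0.002], [-0.026, -1.0, -0.002], [-0.001, 0.002, -1.0]]
ft_force: [-0.1, -0.6, -0.3]
gripper_width: 85.6
grasp_force: 0.0
```

>>> carry_out --deltas '[[1,[0,-0.3,-0.1],0],[1,[0,-0.38,-0.3],0],[1,[0,-0.38,-0.4],0],[1,[0,-0.38,-0.4],0],[1,[0,-0.38,-0.4],0],[1,[0,-0.38,-0.4],0]]'

```text
clock: 19.08
ee_pos: [512.5, -294.3, 156.8]
tool_rot: [[1.0, -0.017, 0.001], [-0.017, -1.0, 0.0], [0.001, -0.001, -1.0]]
ft_force: [0.8, -0.8, 0.5]
gripper_width: 85.7
grasp_force: 0.0
```

```bash
python3 look.py s5.png|grep -v '^-'
python3 - <<'E'
from h import *
b=imaging.capture("top"); save(b,"t5.png",(225,165,385,255),4.5)
C=cloud(b);z=C[...,2]
m=((z>112)&(z<142)&(C[...,0]>490)&(C[...,0]<540)&(C[...,1]>-170)&(C[...,1]<-120)); print(C[m].min(0),C[m].max(0))
E
```

```text
tcp [ 512.5 -294.3  156.8] ft [ 0.8 -0.8  0.5] 85.69024889767516
lug s 30 [571.6 115.6 116.8]
lug s 34 [568.4  27.9 117.1]
lug s 41 [ 561.7 -150.9  117. ]
lug t 40 [570.7 117.8 117.2]
lug t 41 [565.9  29.6 117.2]
lug t 42 [ 559.9 -149.5  116.3]
[ 496.46235311 -158.93768902  112.76894893] [ 515.30975468 -138.87435154  136.74326695]
```

View pics/t5.png

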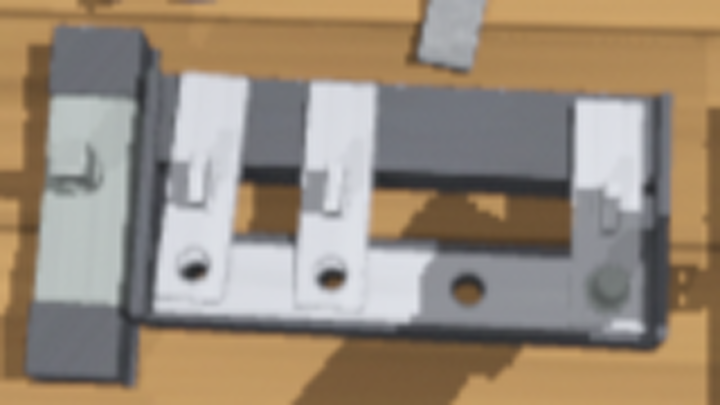

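>>> carry_out --deltas '[[1,[0,0,-0.3],0],[1,[0,0,-0.55],0],[1,[0,0,-0.64],0],[1,[0,0,-0.64],0],[1,[0,0,-0.64],0],[-1,[0,0,-0.64],0],[-1,[0,0,-0.64],0],[-1,[0,0,-0.64],0],[-1,[0,0,-0.64],0],[-1,[0,0,-0.64],0],[-1,[0,0,-0.64],0],[-1,[0,0,-0.64],0],[-1,[0,0,-0.64],0]]'

```text
clock: 20.32
ee_pos: [512.0, -296.0, 93.2]
tool_rot: [[1.0, -0.019, 0.001], [-0.019, -1.0, -0.0], [0.001, 0.0, -1.0]]
ft_force: [-1.6, 1.0, 6.2]
gripper_width: 19.2
grasp_force: 107.4
```

>>> carry_out --deltas '[[-1,[0,0,0.2],0],[-1,[0,0,0.5],0],[-1,[0,0,0.8],0],[-1,[0,0,1],0],[-1,[0,0,1],0]]'

```text
clock: 20.73
ee_pos: [514.2, -297.1, 196.8]
tool_rot: [[1.0, -0.019, 0.008], [-0.019, -1.0, -0.004], [0.008, 0.004, -1.0]]
ft_force: [0.6, -0.9, -1.6]
gripper_width: 18.9
grasp_force: 108.3
```

>>> carry_out --deltas '[[-1,[0,0,0.4],0],[-1,[0,0.2,0.6],0],[-1,[0,0.5,0.6],0],[-1,[0,0.8,0.6],0],[-1,[0,1,0.6],0],[-1,[0,1,0.6],0]]'

```text
clock: 21.23
ee_pos: [511.5, -189.9, 251.2]
tool_rot: [[1.0, -0.011, -0.002], [-0.011, -1.0, 0.003], [-0.002, -0.003, -1.0]]
ft_force: [-0.0, 0.0, -1.3]
gripper_width: 19.1
grasp_force: 108.3
```

>>> carry_out --deltas '[[-1,[0,0.35,0],0],[-1,[0,0.7,0],0],[-1,[0,1,0],0],[-1,[0,1,0],0]]'

```text
clock: 21.57
ee_pos: [511.2, -88.7, 251.3]
tool_rot: [[1.0, -0.009, -0.002], [-0.009, -1.0, 0.004], [-0.002, -0.004, -1.0]]
ft_force: [-0.5, 0.0, -1.7]
gripper_width: 19.2
grasp_force: 108.3
```

>>> carry_out --deltas '[[-1,[0,0.35,0],0],[-1,[0,0.7,0],0],[-1,[0,1,0],0],[-1,[0,1,0],0]]'

```text
clock: 21.9
ee_pos: [510.9, 11.0, 251.5]
tool_rot: [[1.0, -0.009, -0.001], [-0.009, -1.0, 0.004], [-0.001, -0.004, -1.0]]
ft_force: [0.9, -0.0, -1.3]
gripper_width: 19.6
grasp_force: 108.4
```

>>> carry_out --deltas '[[-1,[0.01,0.2,0],0],[-1,[0.01,0.275,0],0],[-1,[0.01,0.275,0],0],[-1,[0.01,0.275,0],0],[-1,[0.01,0.275,0],0],[-1,[0.01,0.275,0],0]]'

```text
clock: 22.4
ee_pos: [512.7, 30.0, 252.0]
tool_rot: [[1.0, -0.021, -0.0], [-0.021, -1.0, -0.001], [-0.0, 0.001, -1.0]]
ft_force: [-0.5, -0.2, -2.7]
gripper_width: 19.2
grasp_force: 108.4
```

```bash
python3 look.py s6.png
```

```text
tcp [512.7  30.  252. ] ft [-0.5 -0.2 -2.7] 19.178393040722153
-85 6 [-0.1 -3.8] 8.1 3.3
-75 11 [ 1.9 -4.3] 8.1 8.6
-65 14 [ 1.5 -5. ] 13.4 7.2
-55 17 [ 3.5 -4.6] 12.1 15.3
-45 19 [ 2.5 -6.6] 16.6 14.5
-35 20 [ 3.6 -6.8] 17.9 14.2
-25 22 [ 3.4 -6.9] 17.2 17.4
-15 31 [ 5.1 -7.3] 26.8 25.9
lug s 32 [571.7 115.5 116.4]
lug s 37 [569.   27.5 117. ]
lug s 42 [ 562.3 -151.1  117.2]
lug t 43 [ 560.  -149.2  116.7]
```

View pics/s6.png

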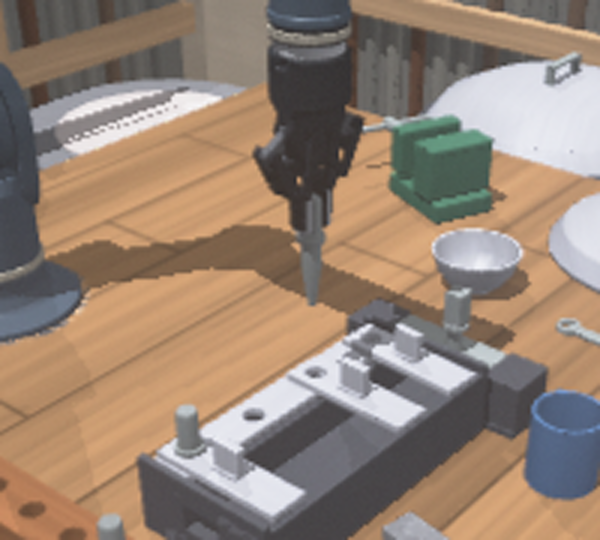

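>>> carry_out --deltas '[[-1,[0,0,-0.3],0],[-1,[0,0,-0.6],0],[-1,[0,0,-0.75],0],[-1,[0,0,-0.8],0],[-1,[0,0,-0.85],0],[-1,[0,0,-0.9],0],[-1,[0,0,-0.95],0],[-1,[0,0,-1],0],[-1,[0,0,-1],0],[-1,[0,0,-1],0]]'

```text
clock: 23.33
ee_pos: [512.8, 31.5, 152.5]
tool_rot: [[1.0, -0.019, 0.0], [-0.019, -1.0, -0.0], [0.0, 0.0, -1.0]]
ft_force: [-1.0, 0.5, -1.4]
gripper_width: 19.1
grasp_force: 108.4
```

>>> carry_out --deltas '[[-1,[0,0,-0.05],0],[-1,[0,0,-0.1],0],[-1,[0,0,-0.15],0],[-1,[0,0,-0.2],0],[-1,[0,0,-0.25],0],[-1,[0,0,-0.25],0],[-1,[0,0,-0.25],0]]'

```text
clock: 23.92
ee_pos: [512.4, 31.5, 126.8]
tool_rot: [[1.0, -0.019, -0.001], [-0.019, -1.0, -0.0], [-0.001, 0.0, -1.0]]
ft_force: [0.3, 0.1, -2.0]
gripper_width: 19.2
grasp_force: 108.5
```

>>> carry_out --deltas '[[-1,[0,0,-0.04],0],[-1,[0,0,-0.08],0],[-1,[0,0,-0.12],0],[-1,[0,0,-0.16],0],[-1,[0,0,-0.2],0],[-1,[0,0,-0.2],0],[-1,[0,0,-0.2],0]]'

```text
clock: 24.5
ee_pos: [512.1, 31.3, 106.5]
tool_rot: [[1.0, -0.019, -0.001], [-0.019, -1.0, -0.0], [-0.001, 0.0, -1.0]]
ft_force: [-1.1, 0.1, -4.2]
gripper_width: 19.4
grasp_force: 108.4
```

>>> carry_out --deltas '[[-1,[0,0,-0.03],0],[-1,[0,0,-0.06],0],[-1,[0,0,-0.08],0],[-1,[0,0,-0.1],0],[-1,[0,0,-0.1],0]]'

```text
clock: 24.92
ee_pos: [512.3, 31.4, 99.0]
tool_rot: [[1.0, -0.019, -0.001], [-0.019, -1.0, -0.002], [-0.001, 0.002, -1.0]]
ft_force: [-8.6, -1.8, 16.6]
gripper_width: 19.2
grasp_force: 111.0
```

>>> carry_out --deltas '[[1,[0,0,0],0],[1,[0,0,0],0],[1,[0,0,0],0],[1,[0,0,0],0],[1,[0,0,0],0],[1,[0,0,0.2],0],[1,[0,0,0.5],0],[1,[0,0,0.8],0],[1,[0,0,1],0],[1,[0,0,1],0]]'

```text
clock: 25.75
ee_pos: [515.7, 32.2, 201.7]
tool_rot: [[1.0, -0.019, 0.009], [-0.019, -1.0, 0.0], [0.009, -0.001, -1.0]]
ft_force: [0.6, -0.8, 0.2]
gripper_width: 85.8
grasp_force: 0.0
```

>>> carry_out --deltas '[[1,[0.18,-0.35,0],0],[1,[0.18,-0.7,0],0],[1,[0.18,-1,0],0],[1,[0.18,-1,0],0]]'

```text
clock: 26.08
ee_pos: [530.1, -76.4, 196.1]
tool_rot: [[1.0, -0.03, -0.002], [-0.03, -1.0, -0.004], [-0.002, 0.004, -1.0]]
ft_force: [-0.1, -1.2, 0.4]
gripper_width: 85.2
grasp_force: 0.0
```

>>> carry_out --deltas '[[1,[0.18,-0.35,0],0],[1,[0.18,-0.7,0],0],[1,[0.18,-1,0],0],[1,[0.18,-1,0],0]]'

```text
clock: 26.42
ee_pos: [547.6, -176.7, 195.9]
tool_rot: [[1.0, -0.03, -0.002], [-0.03, -1.0, -0.004], [-0.002, 0.004, -1.0]]
ft_force: [0.2, 0.1, 0.1]
gripper_width: 85.5
grasp_force: 0.0
```

>>> carry_out --deltas '[[1,[0.18,-0.35,0],0],[1,[0.18,-0.7,0],0],[1,[0.18,-1,0],0],[1,[0.18,-1,0],0]]'

```text
clock: 26.75
ee_pos: [564.9, -276.8, 195.8]
tool_rot: [[1.0, -0.03, -0.002], [-0.03, -1.0, -0.004], [-0.002, 0.004, -1.0]]
ft_force: [-0.4, -1.3, -0.1]
gripper_width: 85.6
grasp_force: 0.0
```

>>> carry_out --deltas '[[1,[0,-0.2,-0.1],0],[1,[0,-0.275,-0.4],0],[1,[0,-0.275,-0.4],0],[1,[0,-0.275,-0.4],0],[1,[0,-0.275,-0.4],0],[1,[0,-0.275,-0.4],0]]'

```text
clock: 27.25
ee_pos: [567.9, -294.7, 158.7]
tool_rot: [[1.0, -0.017, 0.002], [-0.017, -1.0, -0.0], [0.002, 0.0, -1.0]]
ft_force: [0.9, 0.5, 1.5]
gripper_width: 85.3
grasp_force: 0.0
```

```bash
python3 look.py s7.png|grep -v '^-'
```

```text
tcp [ 567.9 -294.7  158.7] ft [0.9 0.5 1.5] 85.29623192629093
lug s 30 [572.2 115.8 116.9]
lug s 33 [565.7  26.8 117.2]
lug s 43 [ 562.3 -151.2  117. ]
lug t 39 [570.8 118.  117.7]
lug t 39 [563.6  29.6 116.2]
lug t 42 [ 559.8 -149.2  116.7]
```

>>> carry_out --deltas '[[1,[0,0,-0.3],0],[1,[0,0,-0.55],0],[1,[0,0,-0.65],0],[1,[0,0,-0.65],0],[1,[0,0,-0.65],0],[-1,[0,0,-0.65],0],[-1,[0,0,-0.65],0],[-1,[0,0,-0.65],0],[-1,[0,0,-0.65],0],[-1,[0,0,-0.65],0],[-1,[0,0,-0.65],0],[-1,[0,0,-0.65],0],[-1,[0,0,-0.65],0]]'

```text
clock: 28.43
ee_pos: [567.0, -296.0, 93.2]
tool_rot: [[1.0, -0.019, 0.001], [-0.019, -1.0, -0.0], [0.001, 0.0, -1.0]]
ft_force: [-0.1, 0.6, 5.5]
gripper_width: 18.7
grasp_force: 107.5
```

>>> carry_out --deltas '[[-1,[0,0,0.2],0],[-1,[0,0,0.5],0],[-1,[0,0,0.8],0],[-1,[0,0,1],0],[-1,[0,0,1],0]]'

```text
clock: 28.85
ee_pos: [569.3, -297.0, 197.0]
tool_rot: [[1.0, -0.019, 0.008], [-0.019, -1.0, -0.004], [0.008, 0.004, -1.0]]
ft_force: [0.8, -0.0, -0.6]
gripper_width: 19.7
grasp_force: 108.4
```

>>> carry_out --deltas '[[-1,[0,0,0.4],0],[-1,[0,0.2,0.6],0],[-1,[-0.13,0.5,0.6],0],[-1,[-0.13,0.8,0.6],0],[-1,[-0.13,1,0.6],0],[-1,[-0.13,1,0.6],0]]'

```text
clock: 29.35
ee_pos: [553.4, -189.5, 251.2]
tool_rot: [[1.0, -0.011, -0.002], [-0.011, -1.0, 0.004], [-0.002, -0.004, -1.0]]
ft_force: [0.7, -0.3, -1.7]
gripper_width: 19.4
grasp_force: 108.3
```

>>> carry_out --deltas '[[-1,[-0.13,0.35,0],0],[-1,[-0.13,0.7,0],0],[-1,[-0.13,1,0],0],[-1,[-0.13,1,0],0]]'

```text
clock: 29.68
ee_pos: [540.1, -88.3, 251.4]
tool_rot: [[1.0, -0.009, -0.001], [-0.009, -1.0, 0.004], [-0.001, -0.004, -1.0]]
ft_force: [0.9, 0.8, -2.3]
gripper_width: 19.5
grasp_force: 108.4
```

>>> carry_out --deltas '[[-1,[-0.13,0.35,0],0],[-1,[-0.13,0.7,0],0],[-1,[-0.13,1,0],0],[-1,[-0.13,1,0],0]]'

```text
clock: 30.02
ee_pos: [526.8, 11.2, 251.6]
tool_rot: [[1.0, -0.009, -0.001], [-0.009, -1.0, 0.004], [-0.001, -0.004, -1.0]]
ft_force: [-0.0, 1.2, -1.5]
gripper_width: 19.0
grasp_force: 108.4
```

>>> carry_out --deltas '[[-1,[-0.13,0.35,0],0],[-1,[-0.13,0.7,0],0],[-1,[-0.13,1,0],0],[-1,[-0.13,1,0],0]]'

```text
clock: 30.35
ee_pos: [513.6, 110.9, 251.8]
tool_rot: [[1.0, -0.009, -0.001], [-0.009, -1.0, 0.004], [-0.001, -0.004, -1.0]]
ft_force: [0.1, 0.5, -1.1]
gripper_width: 19.0
grasp_force: 108.4
```

>>> carry_out --deltas '[[-1,[0,0.1,0],0],[-1,[0,0.175,0],0],[-1,[0,0.175,0],0],[-1,[0,0.175,0],0],[-1,[0,0.175,0],0],[-1,[0,0.175,0],0]]'

```text
clock: 30.85
ee_pos: [514.9, 120.4, 252.2]
tool_rot: [[1.0, -0.021, -0.0], [-0.021, -1.0, -0.001], [-0.0, 0.001, -1.0]]
ft_force: [-0.0, -0.7, -0.5]
gripper_width: 19.1
grasp_force: 108.4
```

```bash
python3 look.py s8.png
```

```text
tcp [514.9 120.4 252.2] ft [-0.  -0.7 -0.5] 19.14799868103781
-85 6 [ 0.4 -3.6] 6.1 9.2
-75 11 [ 2. -4.] 6.5 13.8
-65 12 [ 1.6 -5.7] 11.8 9.8
-55 14 [ 3.1 -6.8] 11.7 13.9
-45 18 [ 4.5 -6.9] 14.0 13.9
-35 16 [ 3.5 -7.2] 17.1 9.9
-25 18 [ 4.1 -7.3] 15.5 18.7
-15 29 [ 4.6 -7.7] 24.6 24.6
lug s 30 [571.4 115.9 116.8]
lug s 33 [566.1  27.2 116.9]
lug s 43 [ 562.7 -151.6  117.5]
lug t 39 [563.   29.5 117.3]
lug t 45 [ 559.3 -149.3  117.1]
```

View pics/s8.png

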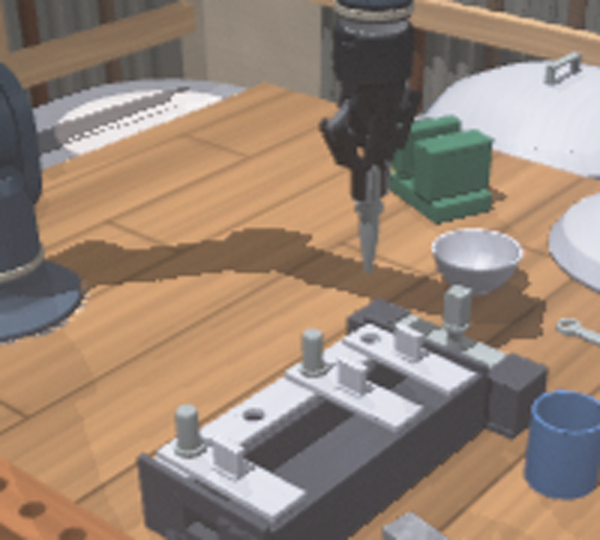

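>>> carry_out --deltas '[[-1,[0.01,0,-0.3],0],[-1,[0.01,0,-0.6],0],[-1,[0.01,0,-0.75],0],[-1,[0.01,0,-0.8],0],[-1,[0.01,0,-0.85],0],[-1,[0.01,0,-0.85],0],[-1,[0.01,0,-0.85],0],[-1,[0.01,0,-0.9],0],[-1,[0.01,0,-0.95],0],[-1,[0.01,0,-0.95],0]]'

```text
clock: 31.78
ee_pos: [515.4, 121.3, 156.8]
tool_rot: [[1.0, -0.019, -0.001], [-0.019, -1.0, -0.0], [-0.001, 0.0, -1.0]]
ft_force: [-0.3, -0.9, -2.1]
gripper_width: 19.0
grasp_force: 108.4
```

>>> carry_out --deltas '[[-1,[0,0,-0.05],0],[-1,[0,0,-0.1],0],[-1,[0,0,-0.15],0],[-1,[0,0,-0.15],0],[-1,[0,0,-0.15],0]]'

```text
clock: 32.2
ee_pos: [515.5, 121.4, 141.9]
tool_rot: [[1.0, -0.019, -0.001], [-0.019, -1.0, -0.0], [-0.001, 0.0, -1.0]]
ft_force: [-1.0, 1.1, -0.9]
gripper_width: 19.1
grasp_force: 108.5
```

>>> carry_out --deltas '[[-1,[-0.01,0,-0.05],0],[-1,[-0.01,0,-0.1],0],[-1,[-0.01,0,-0.15],0],[-1,[-0.01,0,-0.15],0],[-1,[-0.01,0,-0.15],0]]'

```text
clock: 32.62
ee_pos: [514.3, 121.3, 126.8]
tool_rot: [[1.0, -0.019, -0.001], [-0.019, -1.0, -0.0], [-0.001, 0.0, -1.0]]
ft_force: [0.3, -0.7, -1.9]
gripper_width: 19.4
grasp_force: 108.6
```

>>> carry_out --deltas '[[-1,[0,0,-0.04],0],[-1,[0,0,-0.08],0],[-1,[0,0,-0.12],0],[-1,[0,0,-0.16],0],[-1,[0,0,-0.2],0],[-1,[0,0,-0.2],0],[-1,[0,0,-0.2],0]]'

```text
clock: 33.2
ee_pos: [513.9, 121.2, 106.4]
tool_rot: [[1.0, -0.019, -0.002], [-0.019, -1.0, -0.0], [-0.002, 0.0, -1.0]]
ft_force: [-1.8, -0.4, -3.9]
gripper_width: 19.3
grasp_force: 108.5
```

>>> carry_out --deltas '[[-1,[0,0,-0.03],0],[-1,[0,0,-0.06],0],[-1,[0,0,-0.08],0],[-1,[0,0,-0.1],0],[-1,[0,0,-0.1],0]]'

```text
clock: 33.62
ee_pos: [514.1, 121.4, 99.1]
tool_rot: [[1.0, -0.019, -0.001], [-0.019, -1.0, -0.002], [-0.001, 0.002, -1.0]]
ft_force: [-10.1, -2.2, 16.8]
gripper_width: 19.0
grasp_force: 111.1
```

Seated. I'll release, back off clear and inspect.

>>> carry_out --deltas '[[1,[0,0,0],0],[1,[0,0,0],0],[1,[0,0,0],0],[1,[0,0,0],0],[1,[0,0,0],0],[1,[0,0,0.2],0],[1,[0,0,0.5],0],[1,[0,0,0.8],0],[1,[0,0,1],0],[1,[0,0,1],0]]'

```text
clock: 34.45
ee_pos: [517.7, 122.7, 201.8]
tool_rot: [[1.0, -0.019, 0.009], [-0.019, -1.0, 0.002], [0.009, -0.002, -1.0]]
ft_force: [0.7, 0.9, 0.2]
gripper_width: 85.2
grasp_force: 0.0
```

>>> carry_out --deltas '[[1,[-0.4,0,0.3],0],[1,[-0.8,0,0.6],0],[1,[-0.9,0,0.9],0],[1,[-0.9,0,0.9],0],[1,[-0.9,0,0.9],0],[1,[-0.9,0,0.9],0],[1,[-0.9,0,0.9],0]]'

```text
clock: 35.03
ee_pos: [424.7, 120.9, 285.9]
tool_rot: [[1.0, -0.02, -0.002], [-0.02, -1.0, -0.0], [-0.002, 0.0, -1.0]]
ft_force: [-0.3, 0.1, -0.7]
gripper_width: 85.1
grasp_force: 0.0
```

```bash
python3 look.py s9.png|grep -v '^-'
python3 - <<'E'
from h import *
for c in("scene","top"):
    p=imaging.capture(c); C=cloud(p);z=C[...,2]
    if c=="scene": save(p,"s9.png",(215,130,415,280),4)
    for n,(x,y) in dict(p1=(509,-149),p3=(512,31),p4=(514,121),dow=(580,198)).items():
        m=(z>108)&(z<145)&(np.hypot(C[...,0]-x,C[...,1]-y)<22); q=C[m]; print(c,n,m.sum(),((np.percentile(q,2,0)+np.percentile(q,98,0))/2)[:2].round(1),"top",np.percentile(q[:,2],90).round(1))
E
```

```text
tcp [424.7 120.9 285.9] ft [-0.3  0.1 -0.7] 85.14603057996244
lug s 32 [568.4 114.9 117.4]
lug s 32 [566.8  27.4 116.8]
lug s 42 [ 562.1 -151.3  117.2]
lug t 39 [565.6 117.8 116.7]
lug t 39 [563.4  29.6 117.4]
lug t 43 [ 559.1 -149.2  116.8]
scene p1 75 [ 509.1 -150.7] top 131.8
scene p3 61 [512.8  28. ] top 132.7
scene p4 55 [515.4 118.5] top 132.4
scene dow 85 [579.9 197.1] top 134.6
top p1 48 [ 506.2 -148.6] top 133.4
top p3 51 [509.3  30.5] top 133.9
top p4 53 [510.1 119.4] top 134.0
top dow 78 [578.1 198.4] top 134.5
```

View pics/s9.png

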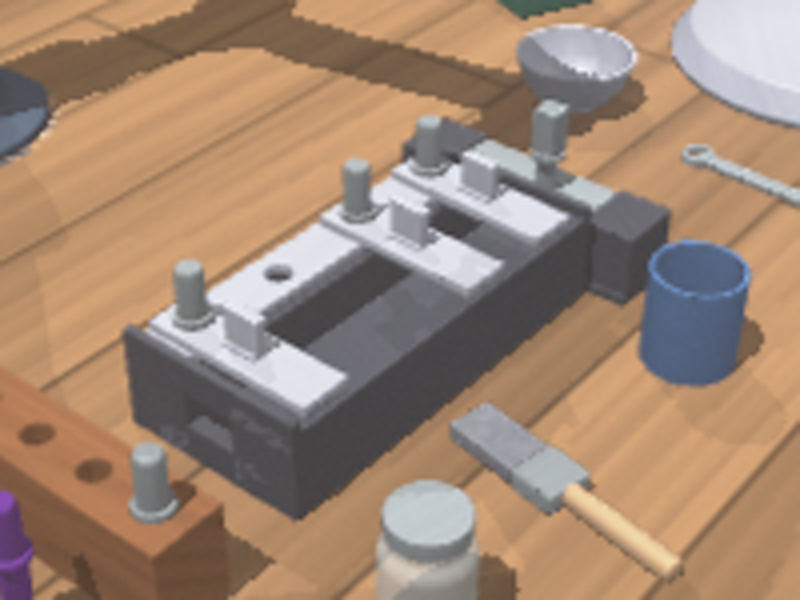

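The picture shows the three pins and the dowel upright, with collars down on bars 1, 3 and 4. Pin tops measure about 132 to 134 mm against an expected 132. The bars are in line and the bystanders are undisturbed.

```bash
python3 -c "
from h import *
print(hand_in())"
```

```text
the job is handed in; nothing more can be done
None
```

I've handed the job in: the dowel is home in the stop track, taper pins are fully down in the three cross-bars that were there (1, 3 and 4), no bar had to be put back first, and the last picture shows nothing else disturbed; the hand-in gave no verdict.

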